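Empty the polishing pot into the sorting tray

TASK

Bring the blue sorting tray in front of the polishing pot, under its pouring lip, and tip the pot (it turns by the crank at its side) so that all five bag clasps drop into the tray. Then swing the pot back upright and leave it so, with the tray flat on the counter and all the clasps in it; leave the roll of tape and the thread spool where they are.

Things in the scene. Friction and masses are not known exactly. Their poses are not given: they have to be found in the camera images.
- pot_stand: green yoke stand fixed to the counter, 146 mm wide (y), base plate from x = +17 to +107 mm, 12 mm high, two posts at y = +-58 mm leaning forward to the pot's tipping axis. Origin: on the counter straight below the middle of that axis, which runs along the stand's y, 150 mm up. The pot pours toward the stand's -x
- pot (a joint): tilt of the open steel pot, rad: 0 = upright, positive = mouth swings toward the stand's -x (1.57 = lying level, stop at 2.6; backward stop at -0.4). It is stiff and stays where it is left. The clasps slide out at about 2.0 to 2.5
- crank_grip (a point): middle of the black round crank grip, 12 mm diameter, 62 mm long, parallel to the tipping axis, at stand y = +108 mm (crank arm at y = 70, 18 mm end collar at y = 136 to 142 mm), 60 mm from the axis: with the pot upright 54 mm behind it (+x) and 25 mm above; it swings over the top toward -x as the pot tips, staying above the axis
- pot_mouth (a point): centre of the pot's round mouth, at rim height, moving with the pot. Pot: 86 mm across the mouth, 68 mm at the bottom, 75 mm deep outside, 3 mm wall, 5 mm floor; upright its centre line is at stand x = +35 mm, its bottom 95 mm and rim 170 mm above the counter, its front lip at stand x = -8 mm
- pour_point (a point): point on the counter 70 mm in front of (stand -x) the tipping axis, about where the pieces fall; the tray's middle belongs here, with the tray's x axis along the stand's x (base plate starts 87 mm behind it). Axes as the stand's
- tray: loose blue open tray, 150 mm (x) by 140 mm (y), 35 mm high, 5 mm walls and floor, 0.25 kg; origin at the centre of its underside. It slides easily on the counter
- tray_handle (a point): centre of the tray's black handle bar, 60 mm long (along the tray's x), 10 mm wide (y), 10 mm high, above the tray's +y wall: at x = -25, y = +65, z = +50 mm in the tray's frame; free space of 10 mm between bar and wall top
- tape_roll: roll of cream tape lying flat, 72 mm diameter, 19 mm high, a bystander; origin at the centre of its underside
- thread_spool: grey upright thread spool, 43 mm diameter, 55 mm high, a bystander; origin at the centre of its underside
- clasp_1: chunky bag clasp (turn-lock), dark steel body 22x15x8 mm with a brass bar 12x6x4 mm on top, 20 g, loose, at first lying in the pot; origin at the centre of its underside
- clasp_2: chunky bag clasp (turn-lock), brass body 22x15x8 mm with a steel bar 12x6x4 mm on top, 20 g, loose, at first lying in the pot; origin at the centre of its underside
- clasp_3: chunky bag clasp (turn-lock), dark steel body 22x15x8 mm with a brass bar 12x6x4 mm on top, 20 g, loose, at first lying in the pot; origin at the centre of its underside
- clasp_4: chunky bag clasp (turn-lock), brass body 22x15x8 mm with a steel bar 12x6x4 mm on top, 20 g, loose, at first lying in the pot; origin at the centre of its underside
- clasp_5: chunky bag clasp (turn-lock), dark steel body 22x15x8 mm with a brass bar 12x6x4 mm on top, 20 g, loose, at first lying in the pot; origin at the centre of its underside

How it is judged:
On the way:
1. the pot is tipped past level, mouth down (tilt over 1.6 rad) (value of joint pot above 1.6 rad), for 0.1 s.
At the end, for the whole second after the job is handed in: All five clasps lie still inside the tray (their middles within its walls, no more than 40 mm above its underside); the pot is upright within 0.15 rad; the tray stands flat on the counter (within 0.06 rad) and at rest (x of clasp_1 in the frame of tray between -0.075 and 0.075 m and y of clasp_1 in the frame of tray between -0.07 and 0.07 m and z of clasp_1 in the frame of tray between -0.005 and 0.04 m and linear speed of each of clasp_1, clasp_2, clasp_3, clasp_4, clasp_5 below 0.03 m/s and x of clasp_2 in the frame of tray between -0.075 and 0.075 m and y of clasp_2 in the frame of tray between -0.07 and 0.07 m and z of clasp_2 in the frame of tray between -0.005 and 0.04 m and x of clasp_3 in the frame of tray between -0.075 and 0.075 m and y of clasp_3 in the frame of tray between -0.07 and 0.07 m and z of clasp_3 in the frame of tray between -0.005 and 0.04 m and x of clasp_4 in the frame of tray between -0.075 and 0.075 m and y of clasp_4 in the frame of tray between -0.07 and 0.07 m and z of clasp_4 in the frame of tray between -0.005 and 0.04 m and x of clasp_5 in the frame of tray between -0.075 and 0.075 m and y of clasp_5 in the frame of tray between -0.07 and 0.07 m and z of clasp_5 in the frame of tray between -0.005 and 0.04 m and value of joint pot between -0.15 and 0.15 rad and angle between tray's own z axis and vertical below 0.06 rad and height (world z) of tray below 0.006 m and linear speed of tray below 0.02 m/s); the robot touches nothing.
It fails at once if the tape roll or the thread spool is pushed more than 30 mm (distance of any of tape_roll, thread_spool from where it was at the start of the episode above 0.03 m).
It also fails if it takes over 67 s, if anything falls off the work surface, if the arm or the gripper's body presses on something with over 40 N, if the wrist force passes 120 N, or if a joint passes its speed limit or range.

ROBOT

A 7-joint arm with a two-finger parallel gripper is mounted at the origin on a cart in front of the work surface, level with it; the furniture and walls round the work are solid. World frame = base frame: x ahead of the robot, y to its left, z up, the work surface at z = 0. Lengths are in m, angles in rad, forces in N, time in s.
With the tool pointing down it reaches from about 0.4 to 0.85 m from the base axis. Payload 4.5 kg.
Tool frame: the origin (TCP) lies on the mounting face of the last link; the fingertips stand 173 mm ahead of it and the grasp point (between the pads) lies manip.pinch_z ahead of it (manip.pinch_z is the distance from the TCP to the grasp point, in m); z points along the fingers, y is the line along which they close (so a half turn about z gives the same grasp; the last joint's range is limited). The gripper opens to 85 mm and grips with 20 to 120 N. Pads are 22 mm wide; open, the fingers measure 114 mm over their backs; the gripper's body (76 mm by 85 mm) begins 54 mm behind the grasp point. The pads swing forward as they close: fully open they stand 13 mm farther back than shut.
Start: joints at [1.379, 0.689, -0.195, 1.565, 0.157, 0.902, -0.215], TCP at [0.14, -0.609, 0.405] pointing down, gripper open.
Joint ranges: [-3.01, 3.01], [-0.46, 2.08], [-1.47, 1.51], [0.13, 2.56], [-1, 4.14], [0.04, 2.09], [-2.66, 2.66]. Speed limits (rad/s): [2.57, 2.57, 3.14, 3.14, 3.14, 3.14, 3.14].

INTERFACE

Orientations are given as a unit quaternion [x, y, z, w].
In Python, from station import manip, imaging gives the robot as it stands.
- The arm moves only by the tool servo_tool, never from a script. Its argument "steps" is a list that holds one entry, the list of rows, each a list of 7 numbers: the shift along the tool's x, y, z scaled (see below), then the turn, a rotation vector about the tool's x, y, z scaled (see below), then the opening, from 0 (shut) to 1 (fully open). In form: [[[dx, dy, dz, wx, wy, wz, claw], ...]]. A call has 1 to 20 rows; each row is the pose to reach, as a shift and turn from the pose commanded when the call began, along the tool's axes at that moment, turning the shorter way round; what a row does not reach only later rows make up. The controller multiplies each number of a shift by 150 mm and each number of a turn by pi rad. A row lasts 1/12 s, in which the tool goes at most 41.7 mm and 7.16 degrees, less where a joint would pass 70% of its speed; a pose out of reach is approached as far as the arm can. A call with a number of a shift or a turn outside -1 to 1 is refused whole. A call with a gripper value outside its range is refused whole. The fingers move at their own pace and stop on an object; "grip_force" is the grip in N (left out, the last holds). Time passes only in rows, so rows that repeat a pose let the fingers close. It gives the time, the measured TCP pose, the force, the opening and the grip force at its end, in the units of the state.
- manip.sense(): the state, without advancing time (a new reading comes with each control period).
- imaging.snapshot(name): name is "scene" or "top" or "wrist"; returns the picture (480x640x3 uint8, red, green, blue); there is no depth.
- imaging.camera_model(name): a dict with "vertical_fov" (degrees; the focal length in pixels is half the picture's height over the tangent of half this angle, whatever the lens; pixels are square), "cx", "cy" (the principal point, pixels), "dist" ([k1, k2, p1, p2, k3] as OpenCV has them; the pictures are not rectified), "view" (4x4, takes a point from world to camera coordinates). Camera axes: x right, y down, z forward; pixel columns grow to the right and rows downward; lengths in m; the calibration is good to about 2 mm. A picture is of the moment at which its call begins: read the wrist's pose just before it. camera_model takes no time and is no camera call; for the wrist camera it gives the pose at the moment of the call.
- manip.close_job(): hands the job in; it is judged then, once.
The state is a dict: "clock": time; "q": joint angles; "qvel": joint speeds; "tau": joint torques, N m; "ee_pos": TCP position; "ee_rot": TCP orientation; "ft_force": force on the tool from outside, world axes, zero at the start; "torque": the same for the moment, N m; "opening": finger opening in m; "grip_force": force on a finger pad.
Only numpy, scipy, OpenCV 4.12 (cv2) and the standard library are available. Lean on these libraries where they do the work, as an engineer would, in place of code of your own. Each camera call takes 0.05 s, during which the arm holds its last target. There are 200 camera calls.

## Working session

There is one attempt and no reset: what is moved stays moved. The work goes in short steps, Python scripts to look and compute and a tool call to move; the robot and the scene stay as the last step left them, time stands still between calls to the robot, and variables do not carry over. Pictures are saved under pics/ and viewed, at most 10 in all, crops included, and the job is handed in when it is done.

Besides the shell and the picture viewer there is one more tool, called after "Emit:" by a JSON object that holds its "fn" and its "kwargs". servo_tool: Moves the arm, as the interface text tells. Its arguments: {"type":"object","properties":{"steps":{"type":"array","items":{"type":"array","items":{"type":"array","items":{"type":"number","minimum":-1,"maximum":1}}}},"grip_force":{"type":"number"}},"required":["steps"]}

```bash
ls; mkdir -p pics; cat > h.py <<'E'
import numpy as np, cv2
from station import manip, imaging
from scipy.spatial.transform import Rotation as R
def cam(n):
    m=imaging.camera_model(n); f=240/np.tan(np.radians(m["vertical_fov"])/2)
    return np.array([[f,0,m["cx"]],[0,f,m["cy"]],[0,0,1]]),np.array(m["dist"],float),np.array(m["view"])
def ray(c,uv):
    K,d,V=c; p=cv2.undistortPoints(np.array(uv,float).reshape(-1,1,2),K,d).reshape(-1,2)
    D=np.c_[p,np.ones(len(p))]@V[:3,:3]; o=-V[:3,:3].T@V[:3,3]; return o,D
def onz(c,uv,z):
    o,D=ray(c,uv); return o+D*((z-o[2])/D[:,2])[:,None]
def proj(c,P):
    K,d,V=c; return cv2.projectPoints(np.array(P,float).reshape(-1,3),cv2.Rodrigues(V[:3,:3])[0],V[:3,3],K,d)[0].reshape(-1,2)
def snap(n,f):
    im=imaging.snapshot(n); cv2.imwrite(f,im[:,:,::-1]); return im
E
python3 - <<'E'
from h import *
a=snap("scene","pics/s0.png");b=snap("top","pics/t0.png")
print(manip.pinch_z,manip.sense())
for n in("scene","top"):
    c=cam(n);print(n,-c[2][:3,:3].T@c[2][:3,3])
E
```

```text
pics
0.1547 {'clock': 0.1, 'q': array([ 1.37883001,  0.68989999, -0.19449691,  1.56627156,  0.15731892,
        0.90254388, -0.21507964]), 'qvel': array([-0.00180995, -0.00035461, -0.00113637, -0.0042354 , -0.00056485,
       -0.00059798, -0.00010752]), 'tau': array([-3.76715951e-03, -5.40602338e+01, -1.27150532e+00, -1.58985847e+01,
        9.37148550e-03,  4.43915022e-03, -1.47583893e-05]), 'ee_pos': array([ 0.1398008 , -0.60884228,  0.4039551 ]), 'ee_rot': array([ 9.93629768e-01,  1.12690439e-01, -1.78226898e-04, -8.47007274e-04]), 'ft_force': array([0.83199643, 0.36467793, 0.04151443]), 'torque': array([ 0.00486865,  0.02269686, -0.01049685]), 'grip_force': 0.0, 'opening': 0.08547330184638455}
scene [0.10709697 0.7759922  1.03722992]
top [0.26620004 0.13998684 1.24682646]
```

View pics/s0.png

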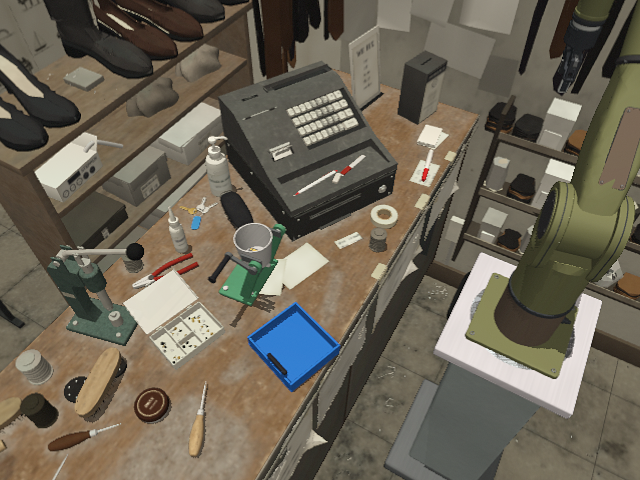

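View pics/t0.png

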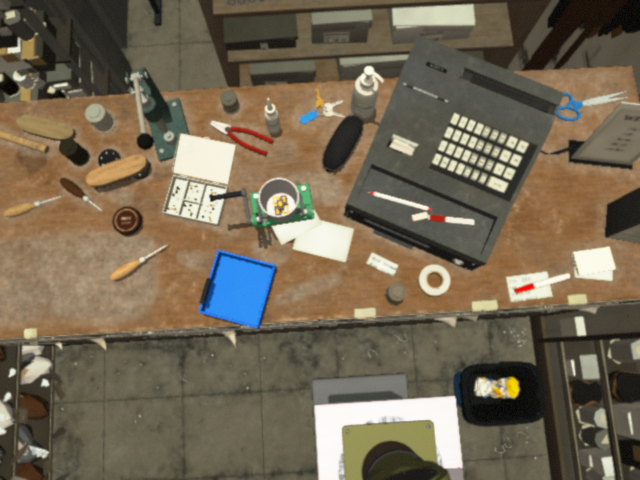

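The scene view shows the blue tray at (293,345), pot at (253,240), crank grip at (217,270), tape (383,214) and spool (378,238). In the top view the tray is at (238,290) with its handle at (208,291), and the pot mouth is at (280,198) with the crank to its left (+y).

```bash
cat > m.py <<'E'
from h import *
a=cv2.imread("pics/s0.png");b=cv2.imread("pics/t0.png")
out=[]
for n,im,(x,y,w,h) in(("top",b,(190,165,140,170)),("scene",a,(200,210,150,190))):
    c=cam(n); hsv=cv2.cvtColor(im,cv2.COLOR_BGR2HSV); box=np.zeros(im.shape[:2],np.uint8); box[y:y+h,x:x+w]=255
    for nm,lo,hi in(("blue",(100,120,60),(125,255,255)),("green",(60,80,20),(90,255,255)),):
        m=cv2.inRange(hsv,lo,hi)&box
        cs=cv2.findContours(m,0,2)[0]
        for k in cs:
            if cv2.contourArea(k)<150: continue
            q=cv2.approxPolyDP(cv2.convexHull(k),3,True).reshape(-1,2)
            for z in((0,.035) if nm=="blue" else (.012,)): print(n,nm,z,[(tuple(int(i) for i in u),p) for u,p in zip(q,onz(c,q,z)[:,:2].round(4).tolist())])
    out.append(cv2.resize(im[y:y+h,x:x+w],(400,int(400*h/w)),interpolation=cv2.INTER_CUBIC))
H=max(o.shape[0] for o in out)
cv2.imwrite("pics/c0.png",np.hstack([cv2.copyMakeBorder(o,0,H-o.shape[0],0,0,0) for o in out]))
E
python3 m.py
```

```text
top blue 0 [((218, 250), [0.5175, 0.3664]), ((275, 266), [0.4705, 0.2327]), ((257, 328), [0.3284, 0.281]), ((199, 311), [0.3757, 0.4144])]
top blue 0.035 [((218, 250), [0.5104, 0.36]), ((275, 266), [0.4648, 0.2301]), ((257, 328), [0.3266, 0.277]), ((199, 311), [0.3726, 0.4067])]
top green 0.012 [((250, 194), [0.6475, 0.2838]), ((281, 222), [0.5734, 0.2126]), ((256, 227), [0.565, 0.2725])]
top green 0.012 [((307, 184), [0.6638, 0.1454]), ((313, 216), [0.5833, 0.1357]), ((286, 221), [0.5751, 0.2006]), ((297, 186), [0.6603, 0.1697])]
scene blue 0 [((296, 302), [0.4796, 0.2101]), ((340, 345), [0.335, 0.2582]), ((336, 355), [0.331, 0.2844]), ((291, 391), [0.3733, 0.4055]), ((252, 348), [0.5014, 0.3636]), ((247, 337), [0.5269, 0.3464])]
scene blue 0.035 [((296, 302), [0.467, 0.2292]), ((340, 345), [0.3273, 0.2757]), ((336, 355), [0.3234, 0.301]), ((291, 391), [0.3643, 0.418]), ((252, 348), [0.4881, 0.3775]), ((247, 337), [0.5127, 0.3609])]
scene green 0.012 [((282, 225), [0.6336, 0.0278]), ((285, 232), [0.6136, 0.0446]), ((277, 262), [0.5782, 0.139]), ((252, 303), [0.5634, 0.2711]), ((220, 293), [0.6456, 0.2861]), ((235, 267), [0.6601, 0.2047]), ((276, 224), [0.6493, 0.0328])]
```

View pics/c0.png

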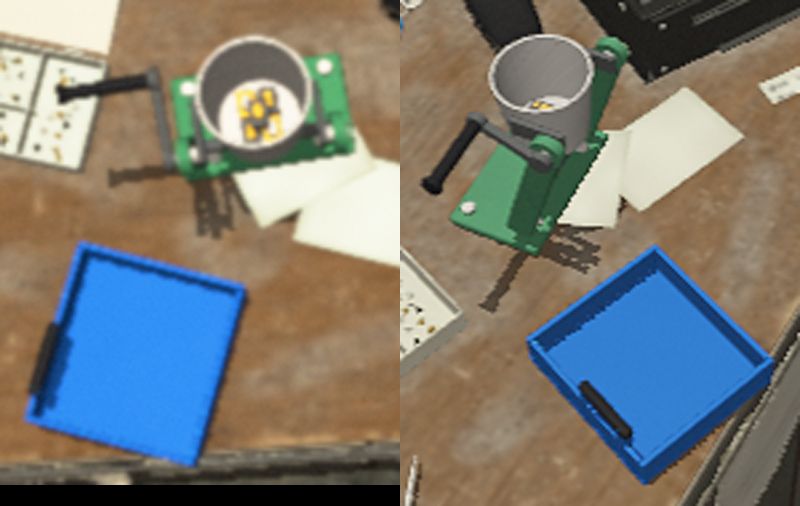

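The crops show the tray's rim clearly, the handle on its left wall, and the clasps lying in the pot. The pot rim centre is near (279,198.6) in top and (253,239) in scene; the grip runs (212,198.6)–(241.5,193.7) in top and (212,279)–(227,256.5) in scene.

```bash
cat > m2.py <<'E'
from h import *
t=cam("top");s=cam("scene")
def tri(u,v):
    o,d=ray(t,u);p,e=ray(s,v);d=d[0]/np.linalg.norm(d);e=e[0]/np.linalg.norm(e)
    k=np.linalg.lstsq(np.c_[d,-e],p-o,rcond=None)[0];A=o+k[0]*d;B=p+k[1]*e
    return ((A+B)/2).round(4),round(np.linalg.norm(A-B),4)
print("mouth",tri((279,198.6),(253,239)),onz(t,(279,198.6),.17),onz(s,(253,239),.17))
print("gripend",tri((212,198.6),(212,279)),onz(t,(212,198.6),.175),onz(s,(212,279),.175))
print("gripin",tri((241.5,193.7),(227.4,256.5)),onz(t,(241.5,193.7),.175),onz(s,(227.4,256.5),.175))
print("handle",onz(t,[(208.5,279),(202.5,303)],.053),onz(s,[(200+183/2.667,210+384/2.667),(200+229/2.667,210+433/2.667)],.053))
# base corners by eye from crop
C=lambda x,y:(190+x/2.857,165+y/2.857)
S=lambda x,y:(200+(x-400)/2.667,210+y/2.667)
print("base top",onz(t,[C(172,82),C(345,57),C(355,152),C(184,178)],.012))
print("base scene",onz(s,[S(450,216),S(533,252)],.012))
th=np.radians(9)
E
python3 m2.py
```

```text
mouth (array([0.5877, 0.2058, 0.1639]), np.float64(0.0024)) [[0.5847402  0.20506571 0.17      ]] [[0.58563697 0.20995424 0.17      ]]
gripend (array([0.5931, 0.3448, 0.1762]), np.float64(0.0024)) [[0.59227594 0.34453583 0.175     ]] [[0.59499894 0.34439851 0.175     ]]
gripin (array([0.5991, 0.2826, 0.1784]), np.float64(0.0026)) [[0.59893153 0.28256592 0.175     ]] [[0.60246984 0.28083615 0.175     ]]
handle [[0.44157558 0.37988365 0.053     ]
 [0.3883798  0.39451075 0.053     ]] [[0.4430897  0.37867862 0.053     ]
 [0.38976166 0.39561556 0.053     ]]
base top [[0.64817444 0.2832937  0.012     ]
 [0.66077908 0.13644438 0.012     ]
 [0.57766678 0.13307257 0.012     ]
 [0.56447843 0.27633754 0.012     ]]
base scene [[0.65172343 0.28298113 0.012     ]
 [0.56542816 0.27705641 0.012     ]]
```

```bash
cat >> h.py <<'E'
def T(x,y,z,psi):  # tool down, tool x axis at heading psi (deg)
    p=np.radians(psi); Rm=np.array([[np.cos(p),np.sin(p),0],[np.sin(p),-np.cos(p),0],[0,0,-1]])
    return np.array([x,y,z]),R.from_matrix(Rm)
def cur():
    s=manip.sense(); return np.array(s["ee_pos"]),R.from_quat(s["ee_rot"])
def num(a,b,nd=3):
    d=a[1].inv().apply(b[0]-a[0])/.15; w=(a[1].inv()*b[1]).as_rotvec()/np.pi
    return np.r_[d,w].round(nd)
def app(a,n): return a[0]+a[1].apply(np.array(n[:3])*.15), a[1]*R.from_rotvec(np.array(n[3:])*np.pi)
def show(): 
    p,r=cur(); M=r.as_matrix(); s=manip.sense()
    print("pos",p.round(4),"psi",np.degrees(np.arctan2(M[1,0],M[0,0])).round(2),"tilt",np.degrees(np.arccos(-M[2,2])).round(2),"q",np.array(s["q"]).round(2),"t",s["clock"],"F",np.round(s["ft_force"],1),"open",round(s["opening"],4),"grip",s["grip_force"])
E
python3 - <<'E'
from h import *
a=cur(); show()
for i in range(1,10):
    f=i/9; az=np.radians(-77.05+f*(43-(-77.05))); r=.625+f*(.569-.625)-.05*np.sin(np.pi*f)
    z=[.46,.46,.46,.46,.46,.46,.42,.36,.30][i-1]
    b=T(r*np.cos(az),r*np.sin(az),z,12.9+f*149.6)
    n=num(a,b,2); print(n.tolist()); a=app(a,n)
E
```

```text
pos [ 0.1398 -0.6088  0.404 ] psi 12.94 tilt 0.1 q [ 1.38  0.69 -0.19  1.57  0.16  0.9  -0.22] t 0.1 F [0.8 0.4 0. ] open 0.0855 grip 0.0
[0.93, -0.26, -0.37, -0.0, -0.0, -0.09]
[0.9, -0.2, -0.0, -0.0, -0.0, -0.09]
[0.89, -0.13, -0.0, -0.0, -0.0, -0.1]
[0.86, -0.03, -0.0, -0.0, -0.0, -0.09]
[0.85, 0.06, 0.0, -0.0, -0.0, -0.09]
[0.83, 0.13, 0.0, -0.0, -0.0, -0.09]
[0.82, 0.22, 0.27, 0.0, -0.0, -0.1]
[0.81, 0.3, 0.4, 0.0, -0.0, -0.09]
[0.79, 0.36, 0.4, 0.0, -0.0, -0.09]
```

Emit:
{"fn": "servo_tool", "kwargs": {"steps": [[[0.93,-0.26,-0.37,0,0,-0.09,1],[0.93,-0.26,-0.37,0,0,-0.09,1],[0.93,-0.26,-0.37,0,0,-0.09,1],[0.93,-0.26,-0.37,0,0,-0.09,1],[0.93,-0.26,-0.37,0,0,-0.09,1]]]}}

```text
clock: 0.52
ee_pos: [0.2751, -0.5359, 0.4627]
ee_rot: [0.966, 0.257, 0.004, 0.001]
ft_force: [1.0, -0.4, 0.6]
opening: 0.0855
grip_force: 0.0
```

Emit:
{"fn": "servo_tool", "kwargs": {"steps": [[[0.9,-0.2,0,0,0,-0.09,1],[0.9,-0.2,0,0,0,-0.09,1],[0.9,-0.2,0,0,0,-0.09,1],[0.9,-0.2,0,0,0,-0.09,1]]]}}

```text
clock: 0.85
ee_pos: [0.3757, -0.4425, 0.4602]
ee_rot: [0.921, 0.39, 0.003, -0.001]
ft_force: [1.1, -0.1, 0.3]
opening: 0.0851
grip_force: 0.0
```

Emit:
{"fn": "servo_tool", "kwargs": {"steps": [[[0.89,-0.13,0,0,0,-0.1,1],[0.89,-0.13,0,0,0,-0.1,1],[0.89,-0.13,0,0,0,-0.1,1],[0.89,-0.13,0,0,0,-0.1,1]]]}}

```text
clock: 1.18
ee_pos: [0.4547, -0.3324, 0.4604]
ee_rot: [0.848, 0.53, 0.003, -0.001]
ft_force: [0.1, 0.7, 0.2]
opening: 0.0857
grip_force: 0.0
```

Works well; continue.

Emit:
{"fn": "servo_tool", "kwargs": {"steps": [[[0.86,-0.03,0,0,0,-0.09,1],[0.86,-0.03,0,0,0,-0.09,1],[0.86,-0.03,0,0,0,-0.09,1],[0.86,-0.03,0,0,0,-0.09,1]]]}}

```text
clock: 1.52
ee_pos: [0.5074, -0.2135, 0.4607]
ee_rot: [0.764, 0.645, 0.004, -0.001]
ft_force: [-0.1, 0.6, 0.7]
opening: 0.0857
grip_force: 0.0
```

Emit:
{"fn": "servo_tool", "kwargs": {"steps": [[[0.85,0.06,0,0,0,-0.09,1],[0.85,0.06,0,0,0,-0.09,1],[0.85,0.06,0,0,0,-0.09,1],[0.85,0.06,0,0,0,-0.09,1]]]}}

```text
clock: 1.85
ee_pos: [0.5376, -0.0893, 0.4608]
ee_rot: [0.666, 0.746, 0.004, -0.001]
ft_force: [0.9, 1.3, -0.7]
opening: 0.0857
grip_force: 0.0
```

Emit:
{"fn": "servo_tool", "kwargs": {"steps": [[[0.83,0.13,0,0,0,-0.09,1],[0.83,0.13,0,0,0,-0.09,1],[0.83,0.13,0,0,0,-0.09,1],[0.83,0.13,0,0,0,-0.09,1]]]}}

```text
clock: 2.18
ee_pos: [0.5427, 0.0368, 0.461]
ee_rot: [0.554, 0.833, 0.004, -0.002]
ft_force: [1.1, 1.3, 1.0]
opening: 0.0856
grip_force: 0.0
```

Emit:
{"fn": "servo_tool", "kwargs": {"steps": [[[0.82,0.22,0.27,0,0,-0.1,1],[0.82,0.22,0.27,0,0,-0.1,1],[0.82,0.22,0.27,0,0,-0.1,1],[0.82,0.22,0.27,0,0,-0.1,1]]]}}

```text
clock: 2.52
ee_pos: [0.5258, 0.1602, 0.4184]
ee_rot: [0.418, 0.908, 0.002, -0.003]
ft_force: [0.1, 1.8, 0.1]
opening: 0.0855
grip_force: 0.0
```

Emit:
{"fn": "servo_tool", "kwargs": {"steps": [[[0.81,0.3,0.4,0,0,-0.09,1],[0.81,0.3,0.4,0,0,-0.09,1],[0.81,0.3,0.4,0,0,-0.09,1],[0.81,0.3,0.4,0,0,-0.09,1]]]}}

```text
clock: 2.85
ee_pos: [0.4819, 0.2798, 0.3579]
ee_rot: [0.288, 0.957, 0.001, -0.002]
ft_force: [-0.3, -0.3, -0.0]
opening: 0.0854
grip_force: 0.0
```

Emit:
{"fn": "servo_tool", "kwargs": {"steps": [[[0.79,0.36,0.4,0,0,-0.09,1],[0.79,0.36,0.4,0,0,-0.09,1],[0.79,0.36,0.4,0,0,-0.09,1],[0.79,0.36,0.4,0,0,-0.09,1],[0.79,0.36,0.4,0,0,-0.09,1],[0.79,0.36,0.4,0,0,-0.09,1],[0.79,0.36,0.4,0,0,-0.09,1]]]}}

```text
clock: 3.43
ee_pos: [0.4173, 0.3856, 0.2994]
ee_rot: [0.155, 0.988, -0.001, 0.001]
ft_force: [0.3, 0.5, -0.1]
opening: 0.0851
grip_force: 0.0
```

```bash
python3 - <<'E'
from h import *
show(); c=cam("wrist"); im=snap("wrist","pics/w0.png")
hsv=cv2.cvtColor(im,cv2.COLOR_RGB2HSV)
print(proj(c,[(.4156,.388,.05),(.443,.3793,.055),(.389,.395,.055)]).round(0))
print("next",num(cur(),T(.4157,.388,.2047,162.7)))
E
```

```text
pos [0.4173 0.3856 0.2994] psi 162.18 tilt 0.12 q [-0.42  0.85 -0.72  1.82  0.78  0.78 -0.3 ] t 3.4333 F [ 0.3  0.5 -0.1] open 0.0851 grip 0.0
[[328. 252.]
 [328. 303.]
 [325. 205.]]
next [ 0.019  0.014  0.633 -0.     0.001 -0.003]
```

View pics/w0.png

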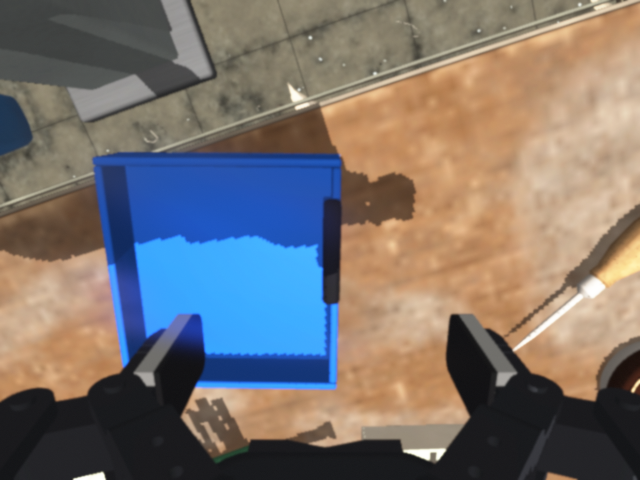

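The wrist view shows the handle at (331,251), within 2 mm of the forecast (328,252), squarely aligned. Descend and grip.

Emit:
{"fn": "servo_tool", "kwargs": {"steps": [[[0.02,0.01,0.2,0,0,0,1],[0.02,0.01,0.4,0,0,0,0.6],[0.02,0.01,0.55,0,0,0,0.6],[0.02,0.01,0.63,0,0,0,0.6],[0.02,0.01,0.63,0,0,0,0.6],[0.02,0.01,0.63,0,0,0,0.4],[0.02,0.01,0.63,0,0,0,0.2],[0.02,0.01,0.63,0,0,0,0],[0.02,0.01,0.63,0,0,0,0],[0.02,0.01,0.63,0,0,0,0],[0.02,0.01,0.63,0,0,0,0],[0.02,0.01,0.63,0,0,0,0],[0.02,0.01,0.63,0,0,0,0],[0.02,0.01,0.63,0,0,0,0],[0.02,0.01,0.63,0,0,0,0],[0.02,0.01,0.63,0,0,0,0]]], "grip_force": 30}}

```text
clock: 4.82
ee_pos: [0.4141, 0.3896, 0.2067]
ee_rot: [0.154, 0.988, 0.001, 0.001]
ft_force: [-0.6, -1.3, 6.4]
opening: 0.0093
grip_force: 29.8
```

```bash
python3 - <<'E'
from h import *
show(); c=cam("wrist"); im=imaging.snapshot("wrist")
hsv=cv2.cvtColor(im,cv2.COLOR_RGB2HSV); 
t=imaging.snapshot("top"); m=cv2.inRange(cv2.cvtColor(t,cv2.COLOR_RGB2HSV),(100,120,60),(125,255,255)); 
a=cur(); print("full",num(a,T(.4505,.2581,a[0][2],185.2)))
E
```

```text
pos [0.4141 0.3896 0.2067] psi 162.29 tilt 0.13 q [-0.5   0.98 -0.59  1.85  0.94  0.61 -0.43] t 4.8167 F [-0.6 -1.3  6.4] open 0.0093 grip 29.772630874067545
full [-0.498 -0.761 -0.001  0.001  0.001 -0.127]
```

Emit:
{"fn": "servo_tool", "kwargs": {"steps": [[[-0.05,-0.08,-0.01,0,0,-0.013,0],[-0.1,-0.15,-0.01,0,0,-0.026,0],[-0.15,-0.23,-0.01,0,0,-0.039,0],[-0.2,-0.3,-0.01,0,0,-0.052,0],[-0.25,-0.38,-0.01,0,0,-0.065,0],[-0.3,-0.46,-0.01,0,0,-0.077,0],[-0.35,-0.53,-0.01,0,0,-0.09,0],[-0.4,-0.61,-0.01,0,0,-0.1,0],[-0.45,-0.68,-0.01,0,0,-0.115,0],[-0.48,-0.73,-0.01,0,0,-0.122,0],[-0.5,-0.76,-0.01,0,0,-0.127,0],[-0.5,-0.76,-0.01,0,0,-0.127,0],[-0.5,-0.76,-0.01,0,0,-0.127,0]]]}}

```text
clock: 6.0
ee_pos: [0.4508, 0.2578, 0.2068]
ee_rot: [-0.045, 0.999, 0.0, 0.0]
ft_force: [0.4, -0.3, -3.1]
opening: 0.0094
grip_force: 29.4
```

```bash
python3 - <<'E'
from h import *
show(); a=cur(); print(num(a,T(.4505,.2581,a[0][2],185.2)))
im=snap("top","pics/t1.png"); s=snap("scene","pics/s1.png")
for n,i in(("top",im),("scene",s)):
    m=cv2.inRange(cv2.cvtColor(i,cv2.COLOR_RGB2HSV),(100,120,60),(125,255,255)); m[:,:190]=0;m[:210]=0;m[:,350:]=0
    k=max(cv2.findContours(m,0,2)[0],key=cv2.contourArea); q=cv2.approxPolyDP(cv2.convexHull(k),3,True).reshape(-1,2)
    print(n,q.tolist(),onz(cam(n),q,.035)[:,:2].round(3).tolist())
c=np.hstack([cv2.resize(im[160:330,190:340],(400,453)),cv2.resize(s[200:370,200:350],(400,453))]); cv2.imwrite("pics/c1.png",c[:,:,::-1])
E
```

```text
pos [0.4508 0.2578 0.2068] psi -174.86 tilt 0.02 q [-0.23  0.96 -0.64  2.    1.11  0.58 -0.  ] t 6.0 F [ 0.4 -0.3 -3.1] open 0.0094 grip 29.352960884571075
[ 0.002  0.002 -0.     0.     0.    -0.   ]
top [[314, 239], [318, 243], [323, 286], [265, 294], [263, 284], [280, 254]] [[0.522, 0.137], [0.512, 0.128], [0.412, 0.123], [0.402, 0.256], [0.425, 0.259], [0.492, 0.217]]
scene [[337, 277], [337, 286], [313, 330], [256, 306], [255, 299], [275, 270], [313, 268]] [[0.419, 0.119], [0.407, 0.142], [0.396, 0.273], [0.541, 0.285], [0.553, 0.27], [0.559, 0.176], [0.482, 0.125]]
```

View pics/c1.png

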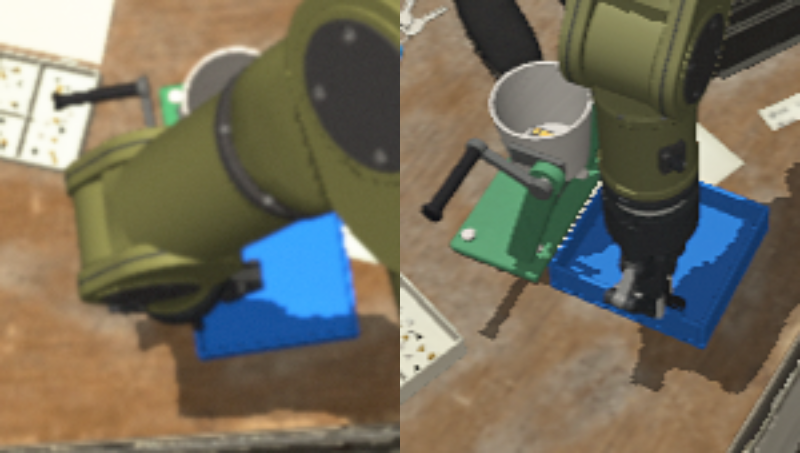

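The crop shows the tray in front of the stand, under the lip, parallel to it and flat. Release and rise.

Emit:
{"fn": "servo_tool", "kwargs": {"steps": [[[0,0,0,0,0,0,0.3],[0,0,0,0,0,0,0.6],[0,0,0,0,0,0,0.6],[0,0,0,0,0,0,0.6],[0,0,0,0,0,0,0.6],[0,0,-0.2,0,0,0,0.6],[0,0,-0.45,0,0,0,0.6],[0,0,-0.7,0,0,0,0.6],[0,0,-1,0,0,0,0.6],[0,0,-1,0,0,0,0.6],[0,0,-1,0,0,0,0.6]]]}}

```text
clock: 7.02
ee_pos: [0.451, 0.2586, 0.3593]
ee_rot: [-0.045, 0.999, 0.001, 0.002]
ft_force: [0.1, -0.7, -0.3]
opening: 0.0509
grip_force: 0.0
```

```bash
python3 - <<'E'
from h import *
show(); print(num(cur(),T(.595,.3145,.43,95.2),2))
E
```

```text
pos [0.451  0.2586 0.3593] psi -174.83 tilt 0.33 q [-0.1   0.75 -0.87  1.91  0.76  0.85  0.28] t 7.0167 F [ 0.1 -0.7 -0.3] open 0.0509 grip 0.0
[-0.99  0.29 -0.47  0.    0.    0.5 ]
```

Emit:
{"fn": "servo_tool", "kwargs": {"steps": [[[-0.99,0.29,-0.47,0,0,0.5,0.6],[-0.99,0.29,-0.47,0,0,0.5,0.6],[-0.99,0.29,-0.47,0,0,0.5,0.6],[-0.99,0.29,-0.47,0,0,0.5,0.6],[-0.99,0.29,-0.47,0,0,0.5,0.6],[-0.99,0.29,-0.47,0,0,0.5,0.6],[-0.99,0.29,-0.47,0,0,0.5,0.6],[-0.99,0.29,-0.47,0,0,0.5,0.6],[-0.99,0.29,-0.47,0,0,0.5,0.6],[-0.99,0.29,-0.47,0,0,0.5,0.6],[-0.99,0.29,-0.47,0,0,0.5,0.6],[-0.99,0.29,-0.47,0,0,0.5,0.6],[-0.99,0.29,-0.47,0,0,0.5,0.6],[-0.99,0.29,-0.47,0,0,0.5,0.6],[-0.99,0.29,-0.47,0,0,0.5,0.6],[-0.99,0.29,-0.47,0,0,0.5,0.6]]]}}

```text
clock: 8.35
ee_pos: [0.5944, 0.3145, 0.426]
ee_rot: [0.674, 0.739, -0.001, 0.0]
ft_force: [0.3, 0.7, -0.6]
opening: 0.0514
grip_force: 0.0
```

```bash
python3 - <<'E'
from h import *
show(); c=cam("wrist"); im=snap("wrist","pics/w1.png")
o=np.array([.551,.202,0]); r=R.from_euler('z',5.2,degrees=True)
P=o+r.apply([[.054,y,.175] for y in(.077,.108,.136,.142)]); print(P.round(4).tolist(),proj(c,P).round(0).tolist())
s=cam("top"); i=snap("top","pics/t2.png")
m=cv2.inRange(cv2.cvtColor(i,cv2.COLOR_RGB2HSV),(100,120,60),(125,255,255)); m[:,:190]=0;m[:210]=0;m[:,350:]=0
k=max(cv2.findContours(m,0,2)[0],key=cv2.contourArea); q=cv2.approxPolyDP(cv2.convexHull(k),3,True).reshape(-1,2)
print(q.tolist(),onz(s,q,.035)[:,:2].round(3).tolist())
print(num(cur(),T(*P[1][:2],.3297,95.2),3))
E
```

```text
pos [0.5944 0.3145 0.426 ] psi 95.31 tilt 0.11 q [-0.32  0.77 -0.49  1.37  0.37  1.1  -0.76] t 8.35 F [ 0.3  0.7 -0.6] open 0.0514 grip 0.0
[[0.5978, 0.2836, 0.175], [0.595, 0.3144, 0.175], [0.5925, 0.3423, 0.175], [0.5919, 0.3483, 0.175]] [[327.0, 307.0], [327.0, 256.0], [327.0, 207.0], [327.0, 196.0]]
[[280, 228], [305, 288], [265, 294], [256, 231]] [[0.553, 0.214], [0.41, 0.164], [0.402, 0.256], [0.55, 0.27]]
[-0.     0.003  0.646 -0.     0.     0.   ]
```

View pics/w1.png

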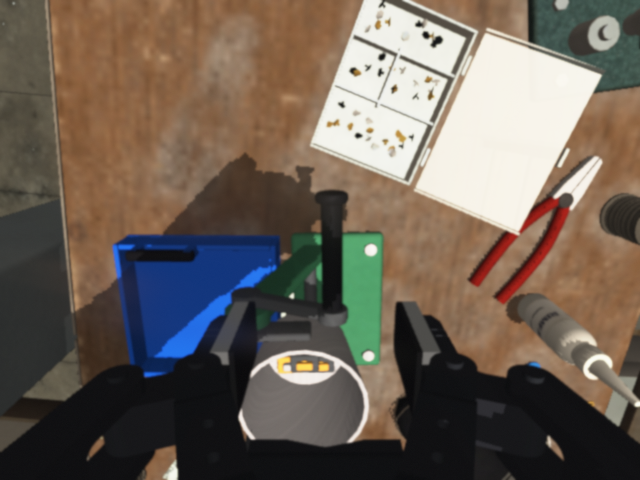

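The grip runs from (331,200) to (333,300), about 2 mm to +x of forecast, with the tray lying parallel to the stand. Descend on the grip and close.

Emit:
{"fn": "servo_tool", "kwargs": {"steps": [[[0,0.015,0.15,0,0,0,0.6],[0,0.015,0.3,0,0,0,0.6],[0,0.015,0.45,0,0,0,0.6],[0,0.015,0.6,0,0,0,0.6],[0,0.015,0.645,0,0,0,0.6],[0,0.015,0.645,0,0,0,0.5],[0,0.015,0.645,0,0,0,0.3],[0,0.015,0.645,0,0,0,0.1],[0,0.015,0.645,0,0,0,0],[0,0.015,0.645,0,0,0,0],[0,0.015,0.645,0,0,0,0],[0,0.015,0.645,0,0,0,0],[0,0.015,0.645,0,0,0,0],[0,0.015,0.645,0,0,0,0]]], "grip_force": 60}}

```text
clock: 9.62
ee_pos: [0.5975, 0.3153, 0.3315]
ee_rot: [0.674, 0.738, 0.002, 0.0]
ft_force: [3.4, 1.5, 5.3]
opening: 0.01
grip_force: 58.8
```

```bash
python3 - <<'E'
from h import *
show()
# arc in tool axes: tool y = stand x, tool z = down
a0=np.arctan2(25,54); 
for t in np.arange(.2,2.45,.2):
    d=.0595*np.array([np.cos(a0+t)-np.cos(a0),np.sin(a0+t)-np.sin(a0)])/.15
    print(round(t,2),"dy",round(d[0],3),"dz",round(-d[1],3))
E
```

```text
pos [0.5975 0.3153 0.3315] psi 95.19 tilt 0.21 q [-0.33  0.87 -0.45  1.46  0.43  0.91 -0.81] t 9.6167 F [3.4 1.5 5.3] open 0.01 grip 58.80104720592499
0.2 dy -0.04 dz -0.068
0.4 dy -0.093 dz -0.127
0.6 dy -0.157 dz -0.174
0.8 dy -0.229 dz -0.208
1.0 dy -0.306 dz -0.226
1.2 dy -0.385 dz -0.229
1.4 dy -0.463 dz -0.216
1.6 dy -0.537 dz -0.188
1.8 dy -0.604 dz -0.146
2.0 dy -0.661 dz -0.091
2.2 dy -0.707 dz -0.026
2.4 dy -0.738 dz 0.046
```

Emit:
{"fn": "servo_tool", "kwargs": {"steps": [[[0,-0.02,-0.035,0,0,0,0],[0,-0.04,-0.068,0,0,0,0],[0,-0.065,-0.1,0,0,0,0],[0,-0.093,-0.127,0,0,0,0],[0,-0.125,-0.152,0,0,0,0],[0,-0.157,-0.174,0,0,0,0],[0,-0.157,-0.174,0,0,0,0]]]}}

```text
clock: 10.2
ee_pos: [0.5769, 0.3129, 0.3589]
ee_rot: [0.675, 0.738, 0.006, 0.003]
ft_force: [10.5, 2.4, 5.0]
opening: 0.0096
grip_force: 59.0
```

```bash
python3 - <<'E'
from h import *
show(); im=snap("scene","pics/s2.png"); cv2.imwrite("pics/c2.png",cv2.resize(im[190:340,190:350],(640,600))[:,:,::-1])
E
```

```text
pos [0.5769 0.3129 0.3589] psi 95.11 tilt 0.74 q [-0.33  0.81 -0.46  1.51  0.42  0.91 -0.83] t 10.2 F [10.5  2.4  5. ] open 0.0096 grip 58.97929251194
```

View pics/c2.png

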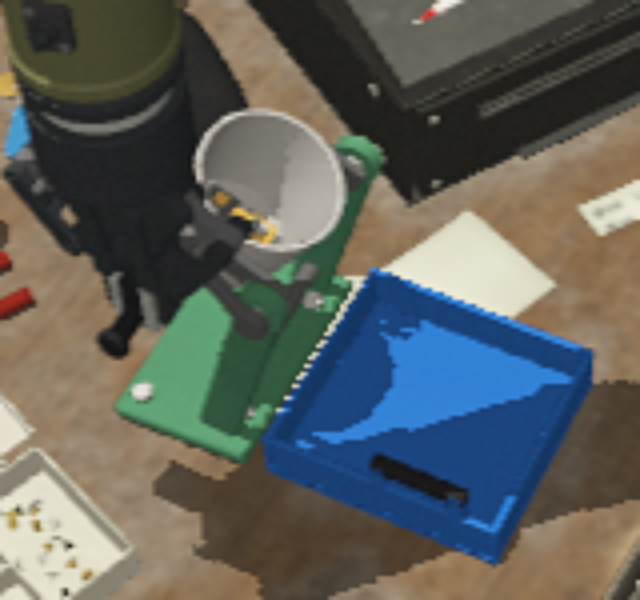

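The crop shows the pot tipped forward about 0.6 rad, clasps inside, tray in place, grip held. Continue the arc.

Emit:
{"fn": "servo_tool", "kwargs": {"steps": [[[0,-0.035,-0.018,0,0,0,0],[0,-0.072,-0.034,0,0,0,0],[0,-0.11,-0.044,0,0,0,0],[0,-0.149,-0.052,0,0,0,0],[0,-0.188,-0.055,0,0,0,0],[0,-0.228,-0.055,0,0,0,0],[0,-0.267,-0.05,0,0,0,0],[0,-0.306,-0.042,0,0,0,0],[0,-0.344,-0.03,0,0,0,0],[0,-0.38,-0.014,0,0,0,0],[0,-0.398,-0.004,0,0,0,0],[0,-0.415,0.006,0,0,0,0],[0,-0.431,0.017,0,0,0,0],[0,-0.447,0.028,0,0,0,0],[0,-0.462,0.041,0,0,0,0],[0,-0.477,0.055,0,0,0,0],[0,-0.491,0.069,0,0,0,0],[0,-0.504,0.083,0,0,0,0],[0,-0.504,0.083,0,0,0,0],[0,-0.504,0.083,0,0,0,0]]]}}

```text
clock: 11.92
ee_pos: [0.4971, 0.3055, 0.3453]
ee_rot: [0.674, 0.739, -0.001, 0.0]
ft_force: [-3.6, -2.7, 14.6]
opening: 0.0099
grip_force: 66.9
```

```bash
python3 - <<'E'
from h import *
show(); p=cur()[0]; print(np.array([.551,.202])+0, "grip", p-[0,0,.1547])
im=snap("scene","pics/s3.png"); cv2.imwrite("pics/c3.png",cv2.resize(im[190:340,190:350],(640,600))[:,:,::-1])
E
```

```text
pos [0.4971 0.3055 0.3453] psi 95.23 tilt 0.12 q [-0.37  0.74 -0.45  1.74  0.44  0.76 -0.95] t 11.9167 F [-3.6 -2.7 14.6] open 0.0099 grip 66.89441084861755
[0.551 0.202] grip [0.49708732 0.30547831 0.19057875]
```

View pics/c3.png

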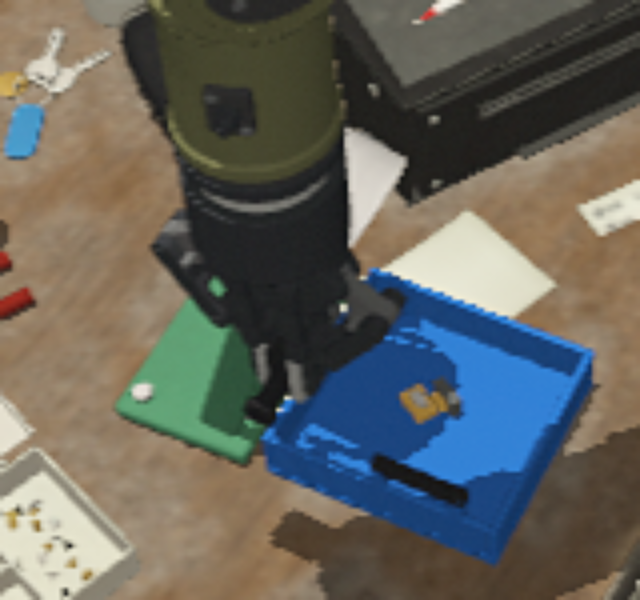

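The crop shows two clasps already in the tray, with the tilt near 2.0 rad. Tip further to about 2.45 and dwell.

Emit:
{"fn": "servo_tool", "kwargs": {"steps": [[[0,-0.012,0.016,0,0,0,0],[0,-0.024,0.032,0,0,0,0],[0,-0.035,0.048,0,0,0,0],[0,-0.046,0.065,0,0,0,0],[0,-0.055,0.083,0,0,0,0],[0,-0.063,0.1,0,0,0,0],[0,-0.07,0.118,0,0,0,0],[0,-0.077,0.137,0,0,0,0],[0,-0.082,0.156,0,0,0,0],[0,-0.087,0.175,0,0,0,0],[0,-0.087,0.175,0,0,0,0],[0,-0.087,0.175,0,0,0,0],[0,-0.087,0.175,0,0,0,0],[0,-0.087,0.175,0,0,0,0],[0,-0.087,0.175,0,0,0,0],[0,-0.087,0.175,0,0,0,0],[0,-0.087,0.175,0,0,0,0],[0,-0.087,0.175,0,0,0,0]]]}}

```text
clock: 13.47
ee_pos: [0.485, 0.3041, 0.3176]
ee_rot: [0.674, 0.738, -0.001, 0.0]
ft_force: [0.1, -3.4, 2.1]
opening: 0.0096
grip_force: 70.7
```

```bash
python3 - <<'E'
from h import *
show(); im=snap("scene","pics/s4.png"); w=imaging.snapshot("top")
cv2.imwrite("pics/c4.png",np.hstack([cv2.resize(im[240:340,240:350],(440,400)),cv2.resize(w[220:310,250:340],(360,360))[:,:] if 0 else cv2.resize(w[215:305,250:331],(360,400))])[:,:,::-1])
E
```

```text
pos [0.485  0.3041 0.3176] psi 95.18 tilt 0.09 q [-0.4   0.76 -0.42  1.8   0.47  0.68 -0.99] t 13.4667 F [ 0.1 -3.4  2.1] open 0.0096 grip 70.67584276199341
```

View pics/c4.png

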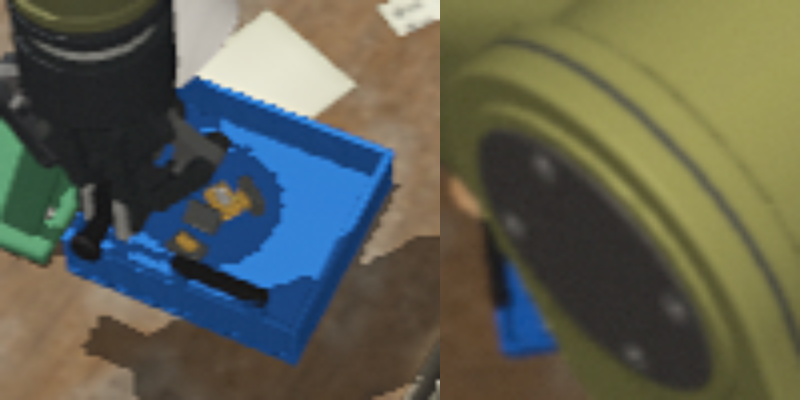

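The crop shows at least four clasps on the tray floor around (220,215); the fifth may still be in the pot. I'll shake the pot twice to empty it.

Emit:
{"fn": "servo_tool", "kwargs": {"steps": [[[0,0.01,-0.038,0,0,0,0],[0,0.024,-0.075,0,0,0,0],[0,0.041,-0.11,0,0,0,0],[0,0.01,-0.038,0,0,0,0],[0,-0.003,0.016,0,0,0,0],[0,-0.003,0.016,0,0,0,0],[0,0.01,-0.038,0,0,0,0],[0,0.024,-0.075,0,0,0,0],[0,0.041,-0.11,0,0,0,0],[0,0.01,-0.038,0,0,0,0],[0,-0.003,0.016,0,0,0,0],[0,-0.003,0.016,0,0,0,0],[0,-0.003,0.016,0,0,0,0],[0,0,0,0,0,0,0],[0,0,0,0,0,0,0],[0,0,0,0,0,0,0]]]}}

```text
clock: 14.9
ee_pos: [0.4852, 0.3042, 0.3188]
ee_rot: [0.675, 0.738, -0.001, 0.0]
ft_force: [-0.4, -4.4, -0.6]
opening: 0.0096
grip_force: 70.3
```

```bash
python3 - <<'E'
from h import *
show(); im=snap("scene","pics/s5.png"); old=cv2.imread("pics/s4.png")[:,:,::-1]
for i in (old,im):
    c=i[275:310,270:320]; h=cv2.cvtColor(c,cv2.COLOR_RGB2HSV)
    print("brass",cv2.countNonZero(cv2.inRange(h,(10,80,60),(30,255,255))),"nonblue",cv2.countNonZero(255-cv2.inRange(h,(95,90,30),(130,255,255))))
    n,l,st,ce=cv2.connectedComponentsWithStats(cv2.inRange(h,(10,80,60),(30,255,255))); print(st[1:,4],(ce[1:]+[270,275]).round(0).tolist())
p=cur()[0]
E
```

```text
pos [0.4852 0.3042 0.3188] psi 95.16 tilt 0.08 q [-0.4   0.76 -0.42  1.8   0.47  0.68 -0.99] t 14.9 F [-0.4 -4.4 -0.6] open 0.0096 grip 70.28565287590027
brass 75 nonblue 650
[56 19] [[297.0, 290.0], [286.0, 300.0]]
brass 76 nonblue 636
[57 19] [[297.0, 290.0], [286.0, 300.0]]
```

The shake changed nothing, so whatever was going to fall has fallen. Swing the pot back upright.

Emit:
{"fn": "servo_tool", "kwargs": {"steps": [[[0,0.01,-0.038,0,0,0,0],[0,0.041,-0.11,0,0,0,0],[0,0.087,-0.175,0,0,0,0],[0,0.144,-0.23,0,0,0,0],[0,0.211,-0.272,0,0,0,0],[0,0.285,-0.3,0,0,0,0],[0,0.363,-0.313,0,0,0,0],[0,0.442,-0.31,0,0,0,0],[0,0.519,-0.292,0,0,0,0],[0,0.591,-0.258,0,0,0,0],[0,0.655,-0.211,0,0,0,0],[0,0.708,-0.152,0,0,0,0],[0,0.73,-0.12,0,0,0,0],[0,0.748,-0.084,0,0,0,0],[0,0.752,-0.074,0,0,0,0],[0,0.752,-0.074,0,0,0,0],[0,0.752,-0.074,0,0,0,0]]]}}

```text
clock: 16.37
ee_pos: [0.5969, 0.3177, 0.3302]
ee_rot: [0.674, 0.739, 0.003, -0.002]
ft_force: [-2.5, 4.7, 0.1]
opening: 0.0095
grip_force: 69.3
```

```bash
python3 - <<'E'
from h import *
show()
E
```

```text
pos [0.5969 0.3177 0.3302] psi 95.32 tilt 0.38 q [-0.33  0.87 -0.45  1.46  0.43  0.91 -0.82] t 16.3667 F [-2.5  4.7  0.1] open 0.0095 grip 69.27832245826721
```

Emit:
{"fn": "servo_tool", "kwargs": {"steps": [[[0,0,0,0,0,0,0.2],[0,0,0,0,0,0,0.5],[0,0,0,0,0,0,0.6],[0,0,0,0,0,0,0.6],[0,0,0,0,0,0,0.6],[0,0,-0.2,0,0,0,0.6],[0,0,-0.5,0,0,0,0.6],[0,0,-0.8,0,0,0,0.6],[0,0,-1,0,0,0,0.6],[0,0,-1,0,0,0,0.6],[0,0,-1,0,0,0,0.6],[0,0,-1,0,0,0,0.6]]]}}

```text
clock: 17.37
ee_pos: [0.5973, 0.3145, 0.4784]
ee_rot: [0.674, 0.738, -0.001, 0.0]
ft_force: [-0.6, -0.3, -0.8]
opening: 0.0515
grip_force: 0.0
```

```bash
python3 - <<'E'
from h import *
show(); c=cam("wrist"); w=snap("wrist","pics/w2.png"); s=snap("scene","pics/s6.png")
print(proj(c,[(.4813,.1957,.005),(.585,.205,.17)]))
cv2.imwrite("pics/c5.png",np.hstack([cv2.resize(w,(400,300)),np.zeros((300,0,3),np.uint8),cv2.resize(s[210:330,200:350],(400,300),interpolation=cv2.INTER_CUBIC)])[:,:,::-1])
E
```

```text
pos [0.5973 0.3145 0.4784] psi 95.18 tilt 0.07 q [-0.31  0.73 -0.5   1.29  0.35  1.21 -0.74] t 17.3667 F [-0.6 -0.3 -0.8] open 0.0515 grip 0.0
[[215.84275016 283.09451979]
 [297.04324857 365.08043705]]
```

```bash
python3 - <<'E'
from h import *
w=cv2.imread("pics/w2.png");s=cv2.imread("pics/s6.png")
cv2.imwrite("pics/c5.png",np.hstack([cv2.resize(w[190:460,130:390],(480,500)),cv2.resize(s[220:344,262:341] if 0 else s[220:344,245:324],(318,500),interpolation=cv2.INTER_CUBIC)]))
E
```

```text
(no output)
```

View pics/c5.png

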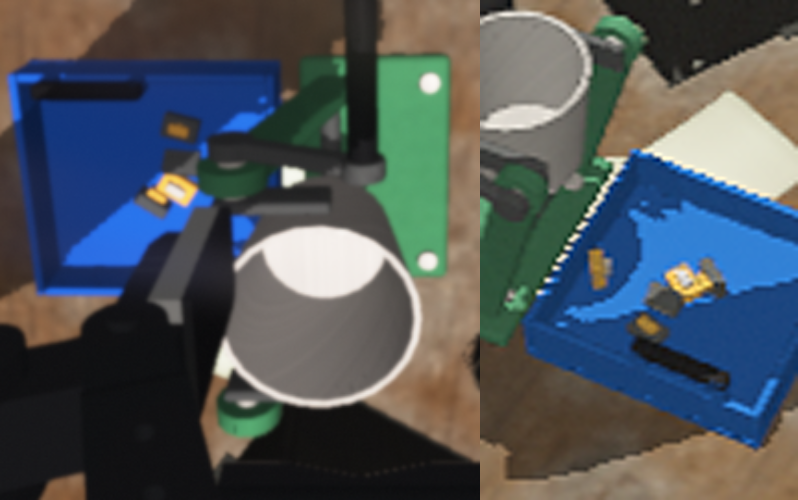

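The pot is empty and upright. In the scene half, all five clasps are in the tray, at (600,268), (688,280), (712,280), (665,297) and (650,325). The arm is clear.

```bash
python3 -c "
from station import manip
print(manip.close_job())"
```

```text
the job is handed in; nothing more can be done
None
```

I handed the job in at about 17.5 s on the robot clock: all five clasps are in the tray under the lip, the pot is empty and upright, and the arm is clear; no verdict came back, and I didn't measure the tape or spool afterwards.

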